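# Find the hidden catch of the blade box and press it

## Task

The flat round panel on top of the grey blade box hides a flush catch somewhere on its front half. Feel across the panel with the fingertips for the place that gives and press it down, so that the drawer in the front of the box springs open by itself; then take the hand away. Do not pull the drawer, and leave the tub, the small white carton and the stapler standing where they are.

Things in the scene. Friction and masses are not known exactly. Their poses are not given: they have to be found in the camera images.
- blade_box: plain grey box, 216 x 216 mm in plan, 82 mm high, fixed to the bench. Origin at the centre of its underside, z up; its front, with the drawer, faces its own -x (towards the robot, within 0.35 rad). In its top is a round opening of 184 mm diameter, filled by the flat round panel, 2 mm below the rim
- panel_centre (a point): centre of the round panel, on its face, 80 mm above the bench; axes as the box's. The panel is rigid except for one square catch, 60 x 60 mm, same colour, exactly flush, its joint too fine to see. The catch's centre is 50 mm from this point, in any direction up to 1.3 rad either side of the box's own -x; its sides lie along and across that direction
- catch (a joint): how far the hidden catch is pressed, m: 0 flush, 0.007 fully down. It sinks straight down if the whole fingertip is on it (a tip that overlaps its edge rests on the rigid panel); it starts to move at about 1.6 N, is fully down at about 5 N and springs back up. Beyond about 4 mm the drawer is released
- drawer (a joint): how far the drawer has come out of the box's front, m: 0 shut (held by the catch), 0.030 fully open. A spring drives it out when the catch is pressed; it stays out afterwards
- drawer_front (a point): centre of the drawer's front face, 31 mm above the bench; the front is 170 mm wide, 40 mm high, plain, without handle, and lies in the box's front face when shut
- tub: round screw-lid tub, 66 mm diameter, 70 mm high, standing to the left of the box (its +y side); origin at the centre of its underside; leave it alone
- carton: small white carton, 46 x 60 x 30 mm, to the right of the box; origin at the centre of its underside; leave it alone
- desk_stapler: desk stapler, 32 x 135 x 50 mm, on the left beyond the tub; origin at the centre of its underside; leave it alone

How it is judged:
On the way:
1. the hidden catch is pressed in by more than 3 mm (value of joint catch above 0.003 m).
At the end, for the whole second after the job is handed in: the drawer stands more than 24 mm out, the catch has come back up to within 2 mm of flush, and the tub, carton and stapler are within 20 mm of where they stood (value of joint drawer above 0.024 m and value of joint catch below 0.002 m and distance of each of tub, carton, desk_stapler from where it was at the start of the episode below 0.02 m); the robot touches nothing.
It fails at once if the drawer is pulled or pushed by the hand (more than 6 N) (contact force between the arm and drawer above 6 N).
It fails at once if the drawer is pulled or pushed by the fingers (more than 6 N) (contact force between the fingers and drawer above 6 N).
It fails at once if the tub, the carton or the stapler is displaced by more than 20 mm or lifted (distance of any of tub, carton, desk_stapler from where it was at the start of the episode above 0.02 m).
It also fails if it takes over 51 s, if anything falls off the work surface, if the arm or the gripper's body presses on something with over 40 N, if the wrist force passes 120 N, or if a joint passes its speed limit or range.

## Robot

A 6-joint arm with a two-finger parallel gripper is mounted at the origin on the work surface; the furniture and walls round the work are solid. World frame = base frame: x ahead of the robot, y to its left, z up, the work surface at z = 0. Lengths are in m, angles in rad, forces in N, time in s.
With the tool pointing down it reaches from about 0.35 to 0.875 m from the base axis. Payload 15.5 kg.
Tool frame: the origin (TCP) lies at the centre of the arm's flange, where the gripper is bolted on; the fingertips stand 173 mm ahead of it and the grasp point (between the pads) lies 155 mm ahead of it (finger_overhang is the distance from the TCP to the fingertips, in m); z points along the fingers, y is the line along which they close (so a half turn about z gives the same grasp; the last joint's range is limited). The gripper opens to 85 mm and grips with 20 to 120 N. Pads are 22 mm wide; open, the fingers measure 114 mm over their backs; the gripper's body (76 mm by 85 mm) begins 54 mm behind the grasp point. The pads swing forward as they close: fully open they stand 13 mm farther back than shut.
Start: joints at [1.246, 0.494, 1.345, -0, 1.302, -0.096], TCP at [0.142, 0.609, 0.405] pointing down, gripper open.
Joint ranges: [-2.91, 2.91], [-0.82, 2.16], [0.22, 2.67], [-1.22, 4.37], [0.12, 2.79], [-3.08, 3.08]. Speed limits (rad/s): [1.89, 1.89, 2.57, 3.01, 3.01, 3.01].

## Interface

Orientations are given as a unit quaternion [w, x, y, z].
In Python, from rig import observe, capture, sign_off, finger_overhang gives the robot as it stands. The module is installed in compiled form; this text tells all that it offers.
- The arm moves only by the tool step_arm, never from a script. Its argument "rows" is a list of rows, each a list of 4 numbers: the shift along the tool's x, y, z in cm, then the turn about the tool's z in rad. In form: [[dx, dy, dz, spin], ...]. A call has 1 to 5 rows; each row is the pose to reach, as a shift and turn from the pose commanded when the call began, along the tool's axes at that moment; what a row does not reach only later rows make up. A row lasts 1/12 s, in which the tool goes at most 41.7 mm and 7.16 degrees, less where a joint would pass 70% of its speed; a pose out of reach is approached as far as the arm can. A call with a gripper value outside its range is refused whole. "fingers" is the closure, from 0 (fully open) to 1 (shut), set as the call begins (left out, the last holds). The fingers move at their own pace and stop on an object; "force" is the grip in N (left out, the last holds). Time passes only in rows, so rows that repeat a pose let the fingers close. It gives the time, the measured TCP pose, the force, the opening and the grip force at its end, in the units of the state.
- observe(): the state, without advancing time (a new reading comes with each control period).
- capture(name): name is "side" or "top" or "wrist"; returns a dict with "img" (400x640x3 uint8, red, green, blue), "intrinsics" (3x3 intrinsics, pixels), "k1" (the pictures are not rectified: a ray, as slopes to the right and down, at radius r is drawn at 1 + k1 r^2 times it, then the intrinsics apply), "world_from_camera" (4x4, takes a point from camera to world coordinates). Camera axes: x right, y down, z forward; pixel columns grow to the right and rows downward; lengths in m; the calibration is good to about 2 mm. A picture is of the moment at which its call begins. There is no depth.
- sign_off(): hands the job in; it is judged then, once.
The state is a dict: "time": time; "qpos": joint angles; "joint_velocities": joint speeds; "tau": joint torques, N m; "eef_pos": TCP position; "orientation": TCP orientation; "contact_force": force on the tool from outside, world axes, zero at the start; "moment": the same for the moment, N m; "finger_gap": opening from 0.0 (shut) to 1.0 (fully open); "finger_force": force on a finger pad.
Only numpy, scipy, OpenCV 4.12 (cv2) and the standard library are available. Lean on these libraries where they do the work, as an engineer would, in place of code of your own. Each camera call takes 0.05 s, during which the arm holds its last target. There are 200 camera calls.

## Working session

There is one attempt and no reset: what is moved stays moved. The work goes in short steps, Python scripts to look and compute and a tool call to move; the robot and the scene stay as the last step left them, time stands still between calls to the robot, and variables do not carry over. Pictures are saved under pics/ and viewed, at most 10 in all, crops included, and the job is handed in when it is done.

Besides the shell and the picture viewer there is one more tool, called by a JSON object that holds its "name" and its "arguments". step_arm: Moves the arm, as the interface text tells. Its arguments: {"type":"object","properties":{"rows":{"type":"array","items":{"type":"array","items":{"type":"number"}}},"fingers":{"type":"number"},"force":{"type":"number"}},"required":["rows"]}

```bash
mkdir -p pics; python3 - <<'E'
from rig import *
import cv2
print(observe(), finger_overhang)
for n in("top","side"):
    c=capture(n); cv2.imwrite(f"pics/{n}0.png",c["img"][:,:,::-1]); print(n,c["intrinsics"],c["k1"],c["world_from_camera"])
E
```

```text
{'time': 0.0, 'qpos': array([ 1.24649982e+00,  4.94175006e-01,  1.34612102e+00, -3.44427337e-05,
        1.30252543e+00, -9.55036524e-02]), 'joint_velocities': array([ 0.00048697,  0.0014022 , -0.00037943, -0.00016653,  0.000142  ,
       -0.0008162 ]), 'tau': array([ 4.84472956e-03, -8.82173967e+01, -3.83871710e+01,  1.63224659e-04,
        1.01152912e-02,  1.21196288e-05]), 'eef_pos': array([0.14170728, 0.60856824, 0.40410865]), 'orientation': array([-1.11779576e-04,  1.14142514e-01,  9.93464196e-01, -6.04374435e-04]), 'contact_force': array([0.52479203, 1.68274965, 0.21304603]), 'moment': array([0.01705695, 0.00426857, 0.04130477]), 'finger_force': 0.0, 'finger_gap': 0.9983393918833225} 0.1734
top [[405.83830895   0.         318.0788622 ]
 [  0.         405.83830895 198.89888283]
 [  0.           0.           1.        ]] -0.08174531031382569 [[ 0.00379397 -0.9859257   0.16714102  0.45374601]
 [-0.9998823  -0.00125544  0.01529098  0.1100711 ]
 [-0.01486594 -0.16717936 -0.98581442  0.91906281]
 [ 0.          0.          0.          1.        ]]
side [[515.90177912   0.         323.96028888]
 [  0.         515.90177912 199.12193771]
 [  0.           0.           1.        ]] 0.009327867918962509 [[ 0.9971519   0.05193281 -0.05469071  0.6286451 ]
 [ 0.07227331 -0.45072332  0.88973314 -0.80356734]
 [ 0.02155597 -0.89115177 -0.45319297  0.57072416]
 [ 0.          0.          0.          1.        ]]
```

View pics/top0.png

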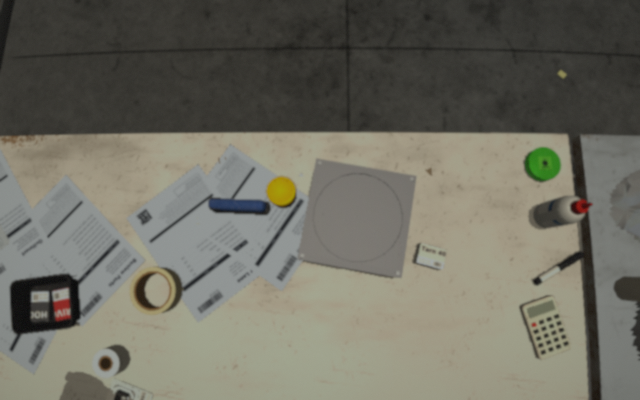

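The box's panel is centred near (358,217), with corners near (318,160), (414,178), (399,276) and (300,257). The tub is at (281,191), the stapler at (238,206) and the carton at (431,256).

```bash
cat > h.py <<'E'
import numpy as np, cv2
from rig import *
def world(c,uv,z):
    K=c["intrinsics"];T=c["world_from_camera"]
    p=cv2.undistortPoints(np.array(uv,float).reshape(-1,1,2),K,np.array([c["k1"],0,0,0,0.])).reshape(-1,2)
    d=np.c_[p,np.ones(len(p))]@T[:3,:3].T; o=T[:3,3]
    return o+d*((z-o[2])/d[:,2])[:,None]
E
python3 - <<'E'
from h import *
c=capture("top")
cv2.imwrite("pics/topc.png",cv2.resize(c["img"][145:290,260:455,::-1],None,fx=4,fy=4,interpolation=cv2.INTER_CUBIC))
p=world(c,[(318,160),(414,178),(399,276),(301,257),(358,217),(314,217),(402,217)],.082);print(p,np.linalg.norm(np.diff(p,axis=0),axis=1))
print(world(c,[(281,191)],.07),world(c,[(238,206)],.05),world(c,[(431,256)],.03))
E
```

```text
[[ 0.67964182  0.12354131  0.082     ]
 [ 0.64072213 -0.07951425  0.082     ]
 [ 0.43686362 -0.04211014  0.082     ]
 [ 0.474959    0.1575709   0.082     ]
 [ 0.55766844  0.04004701  0.082     ]
 [ 0.55751996  0.13138362  0.082     ]
 [ 0.55774355 -0.05147211  0.082     ]] [0.20675179 0.20726157 0.2032825  0.14371053 0.09133673 0.18285587]
[[0.61469519 0.2024311  0.07      ]] [[0.58517392 0.29802471 0.05      ]] [[ 0.47861631 -0.12266383  0.03      ]]
```

View pics/topc.png

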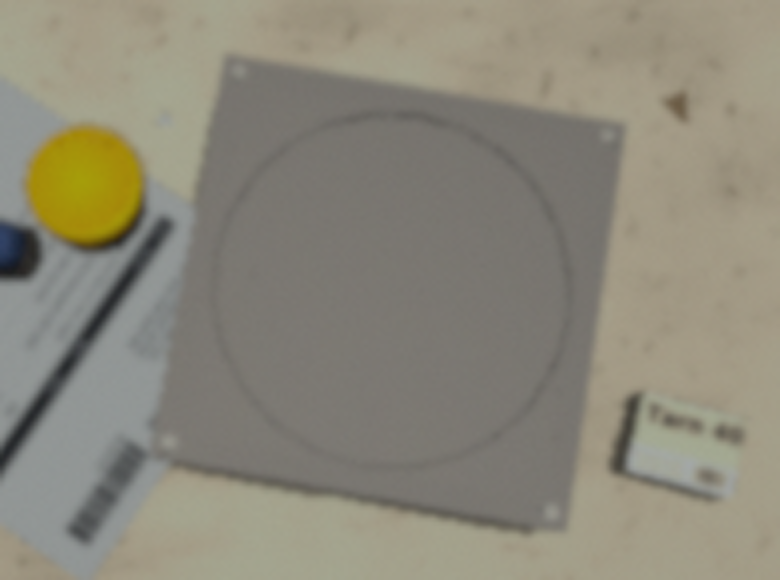

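View pics/side0.png

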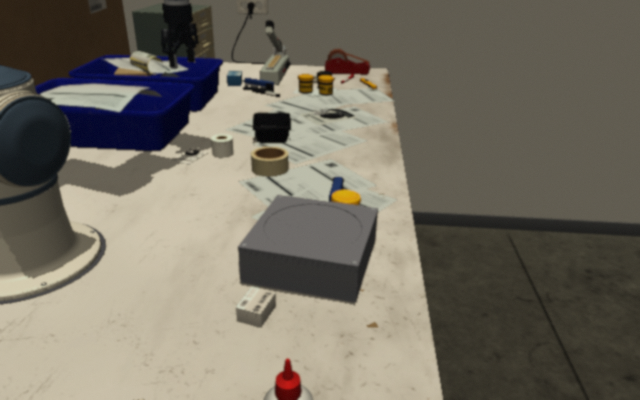

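The side view shows the box with its drawer face towards the robot and nothing standing on it. From the corners, the panel centre is about (0.557, 0.040) and the box yaw about -0.18. I'm closing the fingers and crossing above the scene.

{"name": "step_arm", "arguments": {"rows": [[-48.4,-46.2,0,0],[-48.4,-46.2,0,0],[-48.4,-46.2,0,0],[-48.4,-46.2,0,0],[-48.4,-46.2,0,0]], "fingers": 1}}

```text
time: 0.57
eef_pos: [0.2563, 0.4327, 0.4045]
orientation: [-0.0, 0.114, 0.993, -0.0]
contact_force: [2.1, 1.4, 0.8]
finger_gap: 0.294
finger_force: 0.0
```

{"name": "step_arm", "arguments": {"rows": [[-33.3,-31.8,0,0],[-33.3,-31.8,0,0],[-33.3,-31.8,0,0],[-33.3,-31.8,0,0],[-33.3,-31.8,0,0]]}}

```text
time: 0.98
eef_pos: [0.3706, 0.2583, 0.4047]
orientation: [0.0, 0.114, 0.993, 0.0]
contact_force: [1.0, 0.3, 0.1]
finger_gap: 0.002
finger_force: 0.0
```

{"name": "step_arm", "arguments": {"rows": [[-18.2,-17.4,8,0],[-18.2,-17.4,8,0],[-18.2,-17.4,8,0],[-18.2,-17.4,8,0],[-18.2,-17.4,8,0]]}}

```text
time: 1.4
eef_pos: [0.4793, 0.092, 0.341]
orientation: [0.0, 0.114, 0.993, 0.0]
contact_force: [0.1, 0.9, 0.5]
finger_gap: -0.005
finger_force: 0.0
```

{"name": "step_arm", "arguments": {"rows": [[-3.8,-3.5,4,0],[-3.8,-3.5,6.6,0],[-3.8,-3.5,6.6,0],[-3.8,-3.5,6.6,0],[-3.8,-3.5,6.6,0]]}}

```text
time: 1.82
eef_pos: [0.5075, 0.0516, 0.276]
orientation: [-0.0, 0.114, 0.993, 0.0]
contact_force: [-0.2, 0.7, 0.2]
finger_gap: 0.001
finger_force: 0.0
```

```bash
python3 - <<'E'
from h import *
a=[capture(n)["img"] for n in("top","side")]
cv2.imwrite("pics/p1.png",cv2.resize(a[1][100:300,200:440,::-1],None,fx=3,fy=3,interpolation=cv2.INTER_CUBIC))
o=observe();print(o["eef_pos"],o["contact_force"])
E
```

```text
[0.50761188 0.05212291 0.27699603] [-0.15896868  0.15941497  0.13525586]
```

View pics/p1.png

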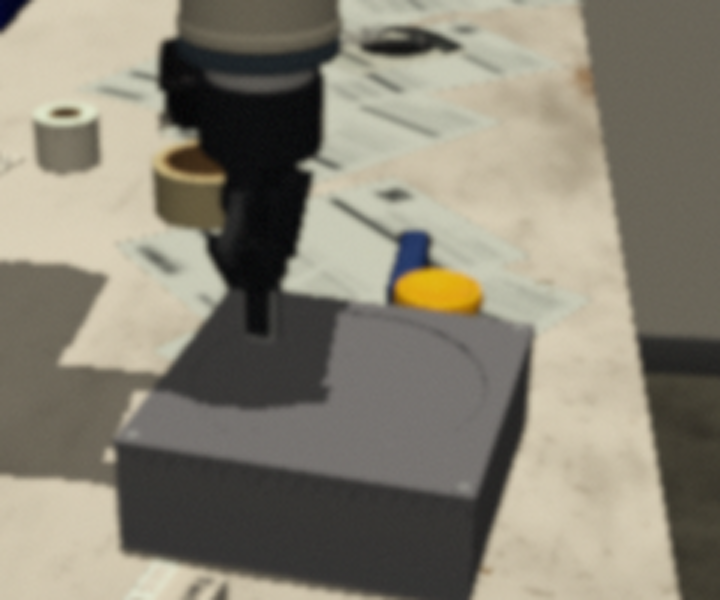

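The closed fingertips hover just above the front of the panel, at crop pixel (258,335). Descending gently.

{"name": "step_arm", "arguments": {"rows": [[0,0,1.0,0],[0,0,1.6,0],[0,0,2.0,0],[0,0,2.0,0]]}}

```text
time: 2.25
eef_pos: [0.5073, 0.0515, 0.2548]
orientation: [-0.001, 0.114, 0.993, -0.0]
contact_force: [0.1, 0.1, -0.2]
finger_gap: -0.003
finger_force: 0.0
```

{"name": "step_arm", "arguments": {"rows": [[0,0,0.2,0],[0,0,0.4,0],[0,0,0.4,0],[0,0,0.4,0]]}}

```text
time: 2.58
eef_pos: [0.5078, 0.0513, 0.2526]
orientation: [0.0, 0.114, 0.993, 0.0]
contact_force: [-5.9, 0.4, 24.7]
finger_gap: 0.001
finger_force: 12.6
```

Rigid at this spot (t = 0), with contact at TCP z of about 0.2528. Hopping to t = +0.5.

{"name": "step_arm", "arguments": {"rows": [[0,0,-0.8,0],[-0.7,-2.4,-0.8,0],[-0.7,-2.4,-0.4,0],[-0.7,-2.4,0,0],[-0.7,-2.4,0,0]]}}

```text
time: 3.0
eef_pos: [0.5095, 0.0257, 0.2533]
orientation: [0.001, 0.114, 0.993, -0.001]
contact_force: [-7.3, -14.5, 39.9]
finger_gap: 0.003
finger_force: 19.9
```

{"name": "step_arm", "arguments": {"rows": [[0,0,-0.8,0],[-1.7,-1.8,-0.8,0],[-1.7,-1.8,-0.8,0],[-1.7,-1.8,-0.2,0],[-1.7,-1.8,0,0]]}}

```text
time: 3.42
eef_pos: [0.522, 0.0049, 0.253]
orientation: [0.001, 0.114, 0.993, -0.0]
contact_force: [-17.2, -5.9, 95.0]
finger_gap: 0.002
finger_force: 47.7
```

{"name": "step_arm", "arguments": {"rows": [[0,0,0,0],[0,0,0,0]]}}

```text
time: 3.58
eef_pos: [0.5219, 0.005, 0.2532]
orientation: [0.002, 0.114, 0.993, -0.0]
contact_force: [-7.2, -9.2, 49.7]
finger_gap: -0.002
finger_force: 24.7
```

Rigid again, and pressing too hard, so I'm going gentler. Checking the end of this side at t = 1.3.

{"name": "step_arm", "arguments": {"rows": [[0,0,-0.8,0],[-1.4,-0.6,-0.8,0],[-1.4,-0.6,-0.6,0],[-1.4,-0.6,-0.3,0],[-1.4,-0.6,-0.2,0]]}}

```text
time: 4.0
eef_pos: [0.5335, -0.0036, 0.2533]
orientation: [-0.0, 0.114, 0.993, 0.0]
contact_force: [-4.3, -0.2, 34.9]
finger_gap: 0.004
finger_force: 17.3
```

{"name": "step_arm", "arguments": {"rows": [[0,0,0.1,0],[0,0,0.1,0],[0,0,0.1,0]]}}

```text
time: 4.25
eef_pos: [0.5334, -0.0036, 0.2533]
orientation: [0.0, 0.114, 0.993, -0.0]
contact_force: [-5.4, -0.5, 32.5]
finger_gap: -0.001
finger_force: 16.8
```

Nothing gives on this side. Going to t = -0.5.

{"name": "step_arm", "arguments": {"rows": [[0,0,-1.0,0],[1.5,3.6,-1.0,0],[3.1,7.2,-1.0,0],[3.1,7.2,-1.0,0],[3.1,7.2,-0.6,0]]}}

```text
time: 4.67
eef_pos: [0.5189, 0.0751, 0.2583]
orientation: [-0.0, 0.113, 0.994, -0.0]
contact_force: [0.9, 0.1, 0.8]
finger_gap: 0.005
finger_force: 0.0
```

{"name": "step_arm", "arguments": {"rows": [[0,0,0.3,0],[0,0,0.5,0],[0,0,0.6,0],[0,0,0.6,0]]}}

```text
time: 5.0
eef_pos: [0.5199, 0.0723, 0.2521]
orientation: [-0.0, 0.115, 0.993, -0.0]
contact_force: [-0.0, 0.3, 0.7]
finger_gap: 0.003
finger_force: 0.0
```

There is almost no force at z = 0.2521, where the other spots were rigid, so this is probably the catch. Pressing further in small steps.

{"name": "step_arm", "arguments": {"rows": [[0,0,0.1,0],[0,0,0.2,0],[0,0,0.2,0]]}}

```text
time: 5.25
eef_pos: [0.5201, 0.0727, 0.2505]
orientation: [0.0, 0.114, 0.993, -0.0]
contact_force: [0.4, -0.2, 0.2]
finger_gap: -0.003
finger_force: 0.0
```

{"name": "step_arm", "arguments": {"rows": [[0,0,0.1,0],[0,0,0.2,0],[0,0,0.2,0],[0,0,0.2,0]]}}

```text
time: 5.58
eef_pos: [0.5201, 0.073, 0.2486]
orientation: [0.0, 0.114, 0.993, -0.0]
contact_force: [0.2, -2.3, 3.7]
finger_gap: 0.004
finger_force: 1.5
```

It gives, with 3.7 N at about 4.5 mm down. A little deeper, then up and away.

{"name": "step_arm", "arguments": {"rows": [[0,0,0.1,0],[0,0,0.2,0],[0,0,0.2,0],[0,0,0.2,0]]}}

```text
time: 5.92
eef_pos: [0.5201, 0.073, 0.2466]
orientation: [0.0, 0.114, 0.993, -0.0]
contact_force: [1.4, -2.8, 3.2]
finger_gap: -0.001
finger_force: 1.9
```

```bash
python3 - <<'E'
from h import *
a=capture("side")["img"]
cv2.imwrite("pics/p2.png",cv2.resize(a[100:300,200:440,::-1],None,fx=3,fy=3,interpolation=cv2.INTER_CUBIC))
E
```

```text
(no output)
```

View pics/p2.png

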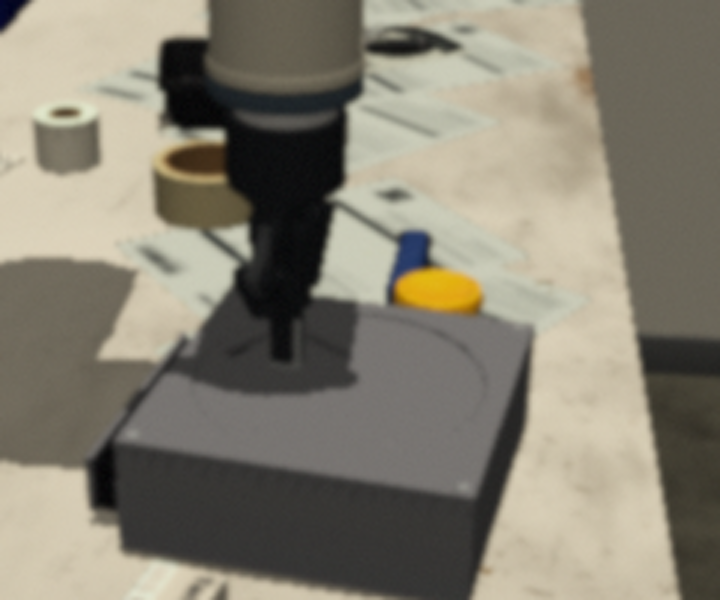

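The drawer now stands out at the left of the box (crop pixels 90-185, 340-510). Lifting away.

{"name": "step_arm", "arguments": {"rows": [[0,0,-2,0],[0,0,-5,0],[0,0,-9,0],[0,0,-12,0],[0,0,-12,0]]}}

```text
time: 6.38
eef_pos: [0.521, 0.0733, 0.3719]
orientation: [0.004, 0.114, 0.993, 0.001]
contact_force: [1.1, 0.7, 0.3]
finger_gap: 0.002
finger_force: 0.0
```

{"name": "step_arm", "arguments": {"rows": [[0,0,0,0],[0,0,0,0],[0,0,0,0],[0,0,0,0],[0,0,0,0]]}}

```text
time: 6.8
eef_pos: [0.5198, 0.073, 0.3656]
orientation: [-0.001, 0.114, 0.993, -0.0]
contact_force: [0.4, -0.1, 0.5]
finger_gap: -0.003
finger_force: 0.0
```

```bash
python3 - <<'E'
from h import *
a=capture("side")["img"]
cv2.imwrite("pics/p3.png",cv2.resize(a[140:300,220:400,::-1],None,fx=3,fy=3,interpolation=cv2.INTER_CUBIC))
E
```

```text
(no output)
```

View pics/p3.png

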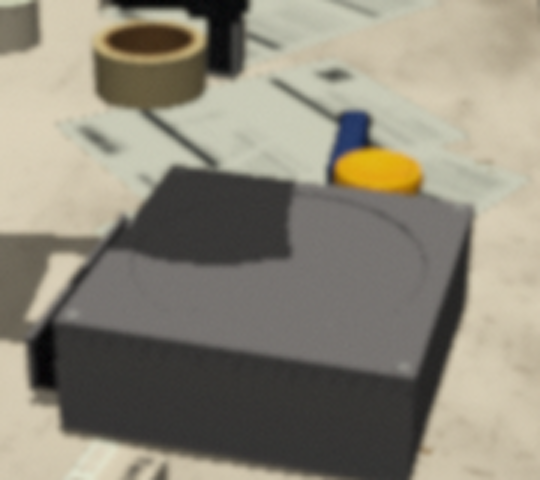

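The drawer is open (crop pixels 30-125, 220-390), the panel is flat again, and the tub, carton and stapler haven't moved. The hand is clear, so I'm handing in.

```bash
python3 -c "
from rig import sign_off;print(sign_off())"
```

```text
the job is handed in; nothing more can be done
None
```

I found the catch on the front-left of the panel and pressed it; the drawer sprang open, the hand is clear and the other objects look unmoved. The job is handed in, but the hand-in returned no verdict.

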